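# Tidy the craft bench after class

### The arm

A 6-joint arm with a two-finger parallel gripper is mounted at the origin on the work surface. World frame = base frame: x ahead of the robot, y to its left, z up, the work surface at z = 0. Lengths are in m, angles in rad, forces in N, time in s.
With the tool pointing down it reaches from about 0.375 to 0.9 m from the base axis. Payload 3.1 kg.
Tool frame: the origin (TCP) lies at the very end of the fingers, on their centre line; the grasp point (between the pads) lies 19 mm behind it (grip_depth is the distance from the TCP to the grasp point, in m); z points along the fingers, y is the line along which they close (so a half turn about z gives the same grasp; the last joint's range is limited). The gripper opens to 85 mm and grips with 20 to 120 N. Pads are 22 mm wide; open, the fingers measure 114 mm over their backs; the gripper's body (76 mm by 85 mm) begins 54 mm behind the grasp point. The pads swing forward as they close: fully open they stand 13 mm farther back than shut.
Start: joints at [1.091, 0.527, 1.433, -0, 1.181, -0.178], TCP at [0.186, 0.597, 0.231] pointing down, gripper open.
Joint ranges: [-3.08, 3.08], [-0.75, 2.2], [0.22, 2.44], [-1.43, 4.57], [0, 2.65], [-2.85, 2.85]. Speed limits (rad/s): [2.79, 2.79, 3.14, 3.14, 3.14, 3.14].

### API

Orientations are given as a unit quaternion [x, y, z, w].
In Python, from station import * gives the robot as it stands.
- The arm moves only by the tool apply_moves, never from a script. Its argument "plan" is a list of rows, each a list of 7 numbers: the shift along the tool's x, y, z in m, then the turn, a rotation vector about the tool's x, y, z in rad, then the gripper command: -1 is fully open, 1 is shut, values between are in proportion. In form: [[dx, dy, dz, wx, wy, wz, jaw], ...]. A call has 1 to 8 rows; each row shifts and turns the commanded pose from where the row before left it, along the tool's axes as they then stand; what a row does not reach is not made up. A row lasts 1/8 s, in which the tool goes at most 62.5 mm and 10.7 degrees, less where a joint would pass 70% of its speed; a pose out of reach is approached as far as the arm can. A call is refused whole if a number of a shift passes 0.0625 or a number of a turn 0.188, either way. A call with a gripper value outside its range is refused whole. The fingers move at their own pace and stop on an object; "force" is the grip in N (left out, the last holds). Time passes only in rows, so rows that do not move let the fingers close. It gives the time, the measured TCP pose, the force, the opening and the grip force at its end, in the units of the state.
- sense(): the state, without advancing time (a new reading comes with each control period).
- snapshot(name): name is "scene" or "top"; returns the picture (400x640x3 uint8, red, green, blue); there is no depth.
- calibration(name): a dict with "camera_matrix" (3x3 intrinsics, pixels), "k1" (the pictures are not rectified: a ray, as slopes to the right and down, at radius r is drawn at 1 + k1 r^2 times it, then the intrinsics apply), "R" (3x3) and "t" (3): a world point X has camera coordinates R X + t. Camera axes: x right, y down, z forward; pixel columns grow to the right and rows downward; lengths in m; the calibration is good to about 2 mm. A picture is of the moment at which its call begins. calibration takes no time and is no camera call.
- sign_off(): hands the job in; it is judged then, once.
The state is a dict: "t": time; "q": joint angles; "qd": joint speeds; "tau": joint torques, N m; "tcp_pos": TCP position; "tool_rot": TCP orientation; "force": force on the tool from outside, world axes, zero at the start; "ft_torque": the same for the moment, N m; "finger_gap": opening from 0.0 (shut) to 1.0 (fully open); "gripper_force": force on a finger pad.
Only numpy, scipy, OpenCV 4.12 (cv2) and the standard library are available. Lean on these libraries where they do the work, as an engineer would, in place of code of your own. Each camera call takes 0.05 s, during which the arm holds its last target. There are 200 camera calls.

### The job

Tidy the craft bench: stand the red paint pot upright in the middle of the red saucer and the blue one in the middle of the blue saucer, slip the green tape roll flat over the peg of its wooden stand, and lay the cork block flat inside the yellow outline on the black mat, square with it. Any order will do; leave the yellow pot and the amber bead jar standing where they are.

Things in the scene. Friction and masses are not known exactly. Their poses are not given: they have to be found in the camera images.
- pot_red: poster-paint pot with a red screw cap and a red band round its white body; upright cylinder 44 mm in diameter (cap 41 mm) and 62 mm high, about 0.12 kg; loose. Origin at the centre of its underside, z up along its axis. Goes to the red saucer.
- pot_blue: poster-paint pot with a blue screw cap and a blue band round its white body; upright cylinder 44 mm in diameter (cap 41 mm) and 62 mm high, about 0.12 kg; loose. Origin at the centre of its underside, z up along its axis. Goes to the blue saucer.
- tape_roll: green roll of adhesive tape lying flat: ring 56 mm outside diameter, 38 mm hole, 24 mm high, about 0.05 kg; loose. Origin at the centre of its underside, z up along its axis. Goes over the peg of the tape stand.
- cork_block: brown cork sanding block, 70 mm (its x axis) by 40 mm (its y axis) by 25 mm high, about 0.05 kg; loose. Origin at the centre of its underside, z up. Goes into the outline on the mat.
- saucer_red: red round drip saucer, fixed to the bench: 86 mm across, rim 8 mm high, flat floor 74 mm across and 3 mm above the bench. Origin at the centre of its underside, z up. Place of the red pot, which stands on its floor (pot origin 3 mm above the saucer's origin).
- saucer_blue: blue round drip saucer, fixed to the bench: 86 mm across, rim 8 mm high, flat floor 74 mm across and 3 mm above the bench. Origin at the centre of its underside, z up. Place of the blue pot, which stands on its floor (pot origin 3 mm above the saucer's origin).
- tape_stand: tape stand, fixed to the bench: round brown wooden base 76 mm across and 10 mm high with an upright green peg in its middle, 16 mm thick, its round top 52 mm above the bench. Origin at the centre of its underside, z up along the peg. The roll lies on the base (roll origin 10 mm above the stand's origin).
- outline_mat: black mat, fixed to the bench, 96 mm (its x axis) by 66 mm (its y axis), 3 mm thick, with a yellow rectangular outline drawn on it whose inside measures 76 mm along x by 46 mm along y. Origin at the centre of its underside, z up. The cork block lies on it, long side along the mat's x, either way round.
- pot_yellow: poster-paint pot with a yellow screw cap and a yellow band round its white body; upright cylinder 44 mm in diameter (cap 41 mm) and 62 mm high, about 0.12 kg; loose. Origin at the centre of its underside, z up along its axis. It has no saucer: leave it where it stands.
- bead_jar: small amber jar of beads with a steel cap, upright, 42 mm in diameter and 54 mm high; loose. Origin at the centre of its underside. Leave it where it stands.
There are look-alikes about, which are no part of the job. What is shaped like the pot_blue but pink is not meant.

How it is judged:
By the outcome, as a careful person would: the job done as asked, in the order asked, and still so for the second after the job is handed in, with the robot touching nothing.
It also fails if it takes over 96 s, if anything falls off the work surface, if the arm or the gripper's body presses on something with over 40 N, if the wrist force passes 120 N, or if a joint passes its speed limit or range.

## Working session

There is one attempt and no reset: what is moved stays moved. The work goes in short steps, Python scripts to look and compute and a tool call to move; the robot and the scene stay as the last step left them, time stands still between calls to the robot, and variables do not carry over. Pictures are saved under pics/ and viewed, at most 14 in all, crops included, and the job is handed in when it is done.

Besides the shell and the picture viewer there is one more tool, called after "Call:" by a JSON object that holds its "method" and its "body", one argument or row to a line. apply_moves: Moves the arm, as the interface text tells. Its arguments: {"type":"object","properties":{"plan":{"type":"array"},"force":{"type":"number"}},"required":["plan"]}

```bash
mkdir -p pics; ls; python3 - <<'E'
from station import *
import cv2
for n in("scene","top"):
    cv2.imwrite(f"pics/{n}0.png",snapshot(n)[:,:,::-1]); c=calibration(n); print(n,c)
s=sense();print(s)
E
```

```text
pics
scene {'camera_matrix': array([[475.71832819,   0.        , 321.8967933 ],
       [  0.        , 475.71832819, 197.98514406],
       [  0.        ,   0.        ,   1.        ]]), 'k1': -0.1191941894026127, 'R': array([[ 0.7963049 ,  0.60448923,  0.02216474],
       [ 0.38162923, -0.47362291, -0.79375089],
       [-0.46931614,  0.64052643, -0.607839  ]]), 't': array([-0.39443798, -0.16456421,  1.39028826])}
top {'camera_matrix': array([[518.9197519 ,   0.        , 316.89017688],
       [  0.        , 518.9197519 , 209.30216043],
       [  0.        ,   0.        ,   1.        ]]), 'k1': -0.021095649961474113, 'R': array([[ 2.44257655e-02, -9.99701645e-01,  5.39425856e-05],
       [-9.92399052e-01, -2.42538509e-02, -1.20647717e-01],
       [ 1.20613029e-01,  2.89338028e-03, -9.92695384e-01]]), 't': array([-0.00818775,  0.52946532,  1.3448245 ])}
{'t': 0.1, 'q': array([ 1.09048081e+00,  5.28382276e-01,  1.43376644e+00, -3.07267093e-05,
        1.18143850e+00, -1.78512493e-01]), 'qd': array([-0.00051384, -0.00126094, -0.00196392, -0.00142859,  0.00076639,
        0.00101515]), 'tau': array([-1.76538297e-04, -4.43307638e+01, -1.78586215e+01, -2.47258995e-04,
        3.89643727e-03, -7.57419684e-06]), 'tcp_pos': array([0.18545798, 0.59616806, 0.23042838]), 'tool_rot': array([ 1.50323606e-01,  9.88636343e-01, -9.48251733e-04, -3.09164106e-04]), 'force': array([-0.42957166, -0.57697302, -0.46286401]), 'ft_torque': array([ 0.01717771, -0.01216898, -0.05715612]), 'gripper_force': 0.0, 'finger_gap': 1.001258449823167}
```

View pics/scene0.png

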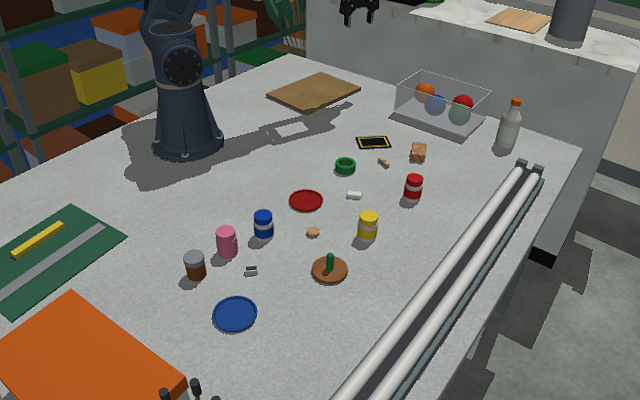

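View pics/top0.png

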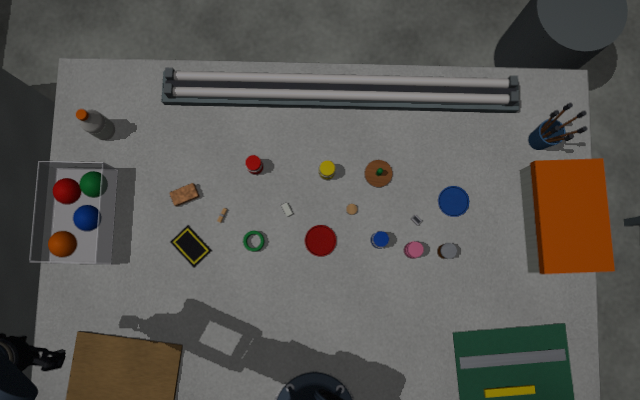

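```bash
cat > h.py <<'E'
from station import *
import cv2, numpy as np
from scipy.spatial.transform import Rotation as Rn
def ray(n,uv):
    c=calibration(n);K=c["camera_matrix"]
    p=cv2.undistortPoints(np.array(uv,float).reshape(-1,1,2),K,np.array([c["k1"],0,0,0.])).reshape(-1,2)
    d=np.c_[p,np.ones(len(p))]@c["R"]; return -c["R"].T@c["t"],d
def onz(n,uv,z):
    o,d=ray(n,uv); return (o+d*((z-o[2])/d[:,2])[:,None])[:,:2]
def proj(n,X):
    c=calibration(n);return cv2.projectPoints(np.array(X,float).reshape(-1,3),cv2.Rodrigues(c["R"])[0],c["t"],c["camera_matrix"],np.array([c["k1"],0,0,0.]))[0].reshape(-1,2)
def blob(im,h0,h1,smin,vmin,c,r=24,smax=255,vmax=255):
    """largest contour of a colour in a window round c; h0>h1 wraps"""
    hsv=cv2.cvtColor(im,cv2.COLOR_RGB2HSV);H,S,V=cv2.split(hsv)
    m=((H>=h0)&(H<=h1)) if h0<=h1 else ((H>=h0)|(H<=h1))
    m=m&(S>=smin)&(V>=vmin)&(S<=smax)&(V<=vmax); w=np.zeros_like(m);x,y=map(int,c);w[max(0,y-r):y+r,max(0,x-r):x+r]=1
    cs,_=cv2.findContours((m&w).astype('u1'),cv2.RETR_EXTERNAL,cv2.CHAIN_APPROX_NONE)
    k=max(cs,key=cv2.contourArea);return k
def cen(k):
    return np.array(cv2.minAreaRect(k)[0])
def go(x,y,z,yaw=None):
    """shift in tool axes to target; yaw = world angle of the closing line"""
    s=sense();R=Rn.from_quat(s["tool_rot"]).as_matrix();d=R.T@(np.array([x,y,z])-s["tcp_pos"])
    w=None
    if yaw is not None:
        a=np.arctan2(R[1,1],R[0,1]);w=-((yaw-a+np.pi/2)%np.pi-np.pi/2)
        # the last joint: print it for range checks
    print("shift mm",np.round(d*1000,1),"turn z",w,"q",np.round(s["q"],2),"gap",round(s["finger_gap"],3))
E
cat > m.py <<'E'
from h import *
im=snapshot("top"); sc=snapshot("scene")
T={"pot_red":(170,10,120,60,(254,164),.06),"pot_yellow":(20,35,120,60,(328,169),.06),"pot_blue":(105,125,120,50,(380,240),.06),
"pink":(150,178,50,60,(415,249),.06),"saucer_red":(170,10,120,40,(320,240),.008),"saucer_blue":(100,125,120,40,(454,201),.008),
"roll":(50,90,100,30,(254,241),.02),"stand":(3,20,80,40,(379,173),.01),"cork":(3,20,50,60,(184,194),.025),"outline":(20,35,100,60,(190,246),.003),"peg":(45,90,80,30,(379,173),.05)}
for n,(a,b,s,v,c,z) in T.items():
    k=blob(im,a,b,s,v,c);p=cen(k);r=cv2.minAreaRect(k)
    bx=onz("top",cv2.boxPoints(r),z);e=np.diff(bx,axis=0)[:2];L=np.linalg.norm(e,axis=1);i=L.argmax()
    print(n,p.round(1),"xy",onz("top",p,z)[0].round(4),"size",(L*1000).round(),"long ang",round(np.arctan2(e[i,1],e[i,0]),3))
out=im[130:280,150:480]
cv2.imwrite("pics/z.png",cv2.resize(out,None,fx=2.4,fy=2.4,interpolation=cv2.INTER_CUBIC)[:,:,::-1])
E
python3 m.py
```

```text
pot_red [253. 162.] xy [0.6473 0.1757] size [37. 38.] long ang -3.104
pot_yellow [326.5 168. ] xy [ 0.6359 -0.0179] size [39. 37.] long ang -1.546
pot_blue [381.  238.5] xy [ 0.4542 -0.1627] size [39. 38.] long ang -0.767
pink [413.5 249. ] xy [ 0.4292 -0.2468] size [49. 41.] long ang -1.547
saucer_red [320. 240.] xy [ 0.4498 -0.0055] size [81. 80.] long ang -1.546
saucer_blue [453.  200.5] xy [ 0.5655 -0.3633] size [82. 79.] long ang -1.546
roll [253.  240.5] xy [0.4433 0.1725] size [53. 51.] long ang -1.546
stand [378.5 173. ] xy [ 0.6357 -0.1603] size [74. 72.] long ang -1.546
cork [183.2 193.8] xy [0.5635 0.3639] size [70. 40.] long ang -1.144
outline [190.3 245.8] xy [0.426 0.343] size [57. 86.] long ang -2.347
peg [379.3 171.3] xy [ 0.6326 -0.1576] size [19. 13.] long ang -0.76
```

View pics/z.png

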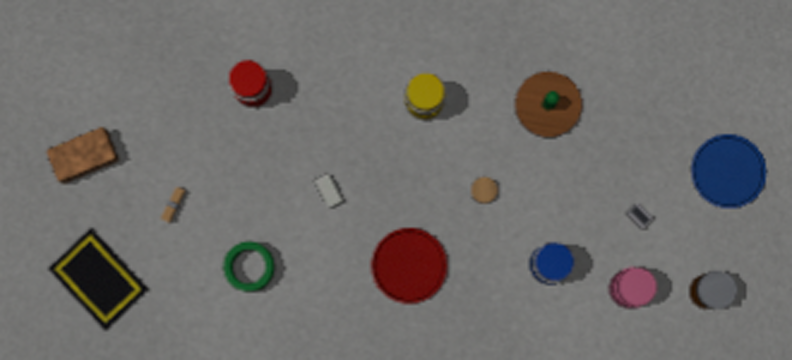

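```bash
python3 -c "
from h import *
go(.5635,.3639,.12,.427)"
```

```text
shift mm [-430.  -109.5  110.7] turn z 0.8420182073426346 q [ 1.09  0.53  1.43  0.    1.18 -0.18] gap 0.998
```

Call:
{"method": "apply_moves", "body": {
  "plan": [
    [-0.0538,-0.0137,0.0138,0,0,0,-1],
    [-0.0538,-0.0137,0.0138,0,0,0,-1],
    [-0.0538,-0.0137,0.0138,0,0,0,-1],
    [-0.0538,-0.0137,0.0138,0,0,0,-1],
    [-0.0538,-0.0137,0.0138,0,0,0,-1],
    [-0.0538,-0.0137,0.0138,0,0,0,-1],
    [-0.0538,-0.0137,0.0138,0,0,0,-1],
    [-0.0538,-0.0137,0.0138,0,0,0,-1]
  ],
  "force": 40
}}

```text
t: 1.2
tcp_pos: [0.5655, 0.3631, 0.1202]
tool_rot: [0.15, 0.989, 0.0, -0.0]
force: [0.8, 0.5, -0.4]
finger_gap: 0.997
gripper_force: 0.0
```

Call:
{"method": "apply_moves", "body": {
  "plan": [
    [0,0,0,0,0,0.1684,-1],
    [0,0,0,0,0,0.1684,-1],
    [0,0,0,0,0,0.1684,-1],
    [0,0,0,0,0,0.1684,-1],
    [0,0,0,0,0,0.1684,-1],
    [0,0,0,0,0,0,-0.3],
    [0,0,0,0,0,0,-0.3]
  ]
}}

```text
t: 2.08
tcp_pos: [0.564, 0.3641, 0.1208]
tool_rot: [0.54, 0.842, -0.0, -0.0]
force: [0.3, -0.9, 0.1]
finger_gap: 0.648
gripper_force: 0.0
```

```bash
python3 -c "
from h import *
go(.5635,.3639,.006,.427)
print(sense()['t'],Rn.from_quat(sense()['tool_rot']).as_matrix()[:,2])
a=snapshot('top')[110:290,110:290];b=snapshot('scene')[80:260,310:490]
cv2.imwrite('pics/c1.png',cv2.resize(np.hstack([a,b]),None,fx=2.2,fy=2.2,interpolation=2)[:,:,::-1])"
```

```text
shift mm [  0.   -0.5 114.8] turn z 0.002422057974704739 q [ 0.41  0.72  1.4  -0.    1.03 -0.02] gap 0.648
2.075 [-3.12477661e-04 -1.36799128e-04 -9.99999942e-01]
```

View pics/c1.png

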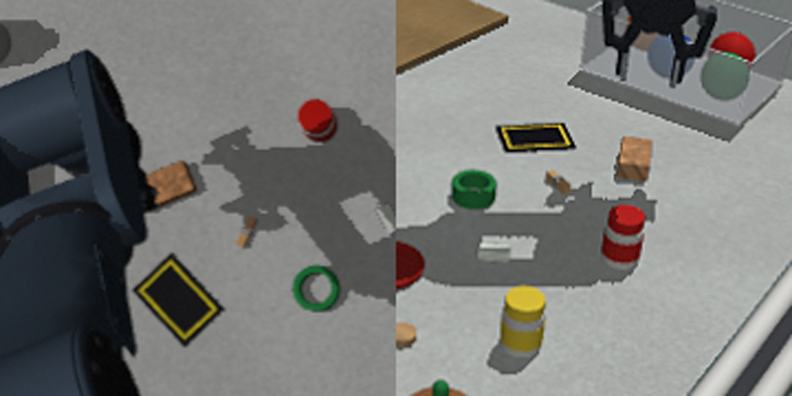

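```bash
python3 -c "
from h import *
p=sense()['tcp_pos'];print(p)
for n,o in(('top',(110,110)),('scene',(310-180,80))):
  print(n,(proj(n,[p,[.5635,.3639,.02],[.426,.343,0],[0,0,0]])-o)*2.2)
for n,uv in (('cork',[(184,194)]),):
  print(onz('top',uv,.02),onz('scene',[(310+238/2.2,80+155/2.2)],.0125))
"
```

```text
[0.56406432 0.36414028 0.12082975]
top [[139.44589835 171.14668886]
 [162.20873146 184.9425003 ]
 [177.17357716 298.74338562]
 [448.2305279  666.45856455]]
scene [[646.11535922  83.92053279]
 [634.31783688 153.19047246]
 [534.74607074 137.88112895]
 [128.59274966 137.08217372]]
[[0.56369346 0.36318501]] [[0.56034481 0.3712437 ]]
```

Call:
{"method": "apply_moves", "body": {
  "plan": [
    [0,0,0.05,0,0,0,-0.3],
    [0,0,0.035,0,0,0,-0.3],
    [0,0,0.02,0,0,0,-0.3],
    [0,0,0.01,0,0,0,-0.3],
    [0,0,0,0,0,0,-0.3],
    [0,0,0,0,0,0,1],
    [0,0,0,0,0,0,1],
    [0,0,0,0,0,0,1]
  ]
}}

```text
t: 3.18
tcp_pos: [0.5652, 0.3647, 0.0075]
tool_rot: [0.541, 0.841, 0.001, 0.001]
force: [-0.1, 0.4, 5.6]
finger_gap: 0.462
gripper_force: 42.7
```

Call:
{"method": "apply_moves", "body": {
  "plan": [
    [0,0,0,0,0,0,1],
    [0,0,-0.015,0,0,0,1],
    [0,0,-0.03,0,0,0,1],
    [0,0,-0.03,0,0,0,1],
    [0,0,0,0,0,0,1]
  ]
}}

```text
t: 3.8
tcp_pos: [0.5659, 0.365, 0.0841]
tool_rot: [0.541, 0.841, 0.002, 0.002]
force: [0.1, 0.4, -1.1]
finger_gap: 0.46
gripper_force: 42.1
```

```bash
python3 -c "
from h import *
go(.426,.343,.08,-.776)
a=snapshot('top')[110:290,110:290];b=snapshot('scene')[80:260,310:490]
cv2.imwrite('pics/c2.png',cv2.resize(np.hstack([a,b]),None,fx=2.2,fy=2.2,interpolation=2)[:,:,::-1])"
```

```text
shift mm [  37.9 -136.5    3.3] turn z 1.203143074531444 q [ 0.41  0.76  1.42 -0.    0.95 -0.02] gap 0.46
```

View pics/c2.png

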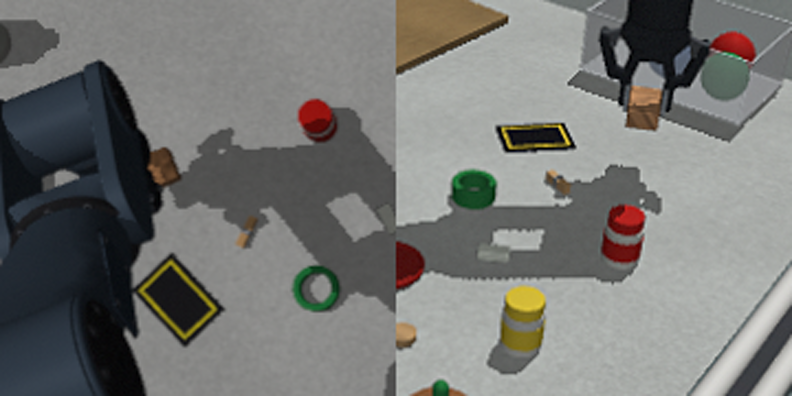

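```bash
cat > mat.py <<'E'
from h import *
for n,c in(("top",(190,246)),("scene",(373,142))):
    k=blob(snapshot(n),20,35,100,50,c,22)
    P=onz(n,k.reshape(-1,2)[:],.003).astype('f4')*1000
    r=cv2.minAreaRect(P);m=cv2.moments(k);cc=onz(n,[(m['m10']/m['m00'],m['m01']/m['m00'])],.003)
    print(n,r,cc)
E
python3 mat.py
```

```text
top ((425.6969299316406, 343.06121826171875), (87.36717224121094, 57.822021484375), 45.15339279174805) [[0.42569934 0.34289496]]
scene ((424.0039978027344, 343.8795166015625), (86.75579833984375, 60.16627502441406), 45.581825256347656) [[0.42447525 0.34336589]]
```

Call:
{"method": "apply_moves", "body": {
  "plan": [
    [0.0127,-0.0457,0,0,0,0,1],
    [0.0127,-0.0457,0,0,0,0,1],
    [0.0127,-0.0457,0,0,0,0,1],
    [0,0,0,0,0,0.1724,1],
    [0,0,0,0,0,0.1724,1],
    [0,0,0,0,0,0.1724,1],
    [0,0,0,0,0,0.1724,1]
  ]
}}

```text
t: 4.88
tcp_pos: [0.4227, 0.3416, 0.0797]
tool_rot: [0.795, 0.606, -0.001, -0.0]
force: [-0.2, 0.1, -0.3]
finger_gap: 0.458
gripper_force: 42.1
```

Call:
{"method": "apply_moves", "body": {
  "plan": [
    [0,0,0.01,0,0,0.1724,1],
    [0,0,0.01,0,0,0.1724,1],
    [0,0,0.01,0,0,0.1724,1],
    [0,0,0.01,0,0,0,1],
    [0,0,0,0,0,0,1],
    [0,0,0,0,0,0,1]
  ]
}}

```text
t: 5.62
tcp_pos: [0.4235, 0.342, 0.0408]
tool_rot: [0.923, 0.386, -0.0, 0.0]
force: [0.3, -0.3, -0.6]
finger_gap: 0.458
gripper_force: 42.1
```

```bash
python3 -c "
from h import *
go(.4252,.3432,.0115,-.780)
a=snapshot('top')[150:300,110:290];b=snapshot('scene')[80:230,300:480]
cv2.imwrite('pics/c3.png',cv2.resize(np.hstack([a,b]),None,fx=2.2,fy=2.2,interpolation=2)[:,:,::-1])"
```

```text
shift mm [ 2.   0.4 29.3] turn z 0.0015400022909006772 q [ 0.47  0.72  1.77 -0.    0.65  1.25] gap 0.458
```

View pics/c3.png

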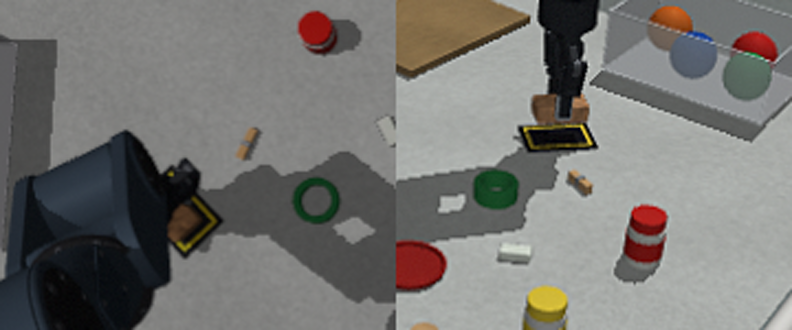

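Call:
{"method": "apply_moves", "body": {
  "plan": [
    [0.002,0,0.015,0,0,0,1],
    [0,0,0.01,0,0,0,1],
    [0,0,0.004,0,0,0,1],
    [0,0,0.001,0,0,0,1],
    [0,0,0,0,0,0,1]
  ]
}}

```text
t: 6.35
tcp_pos: [0.425, 0.3435, 0.0109]
tool_rot: [0.923, 0.385, 0.0, -0.0]
force: [-0.1, 0.4, -0.8]
finger_gap: 0.455
gripper_force: 42.0
```

Call:
{"method": "apply_moves", "body": {
  "plan": [
    [0,0,0,0,0,0,-0.2],
    [0,0,0,0,0,0,-0.2],
    [0,0,-0.03,0,0,0,-0.2],
    [0,0,-0.05,0,0,0,-0.2],
    [0,0,-0.05,0,0,0,-0.2],
    [0,0,0,0,0,0,-0.2]
  ]
}}

```text
t: 7.1
tcp_pos: [0.4276, 0.345, 0.1451]
tool_rot: [0.923, 0.385, 0.005, -0.0]
force: [0.0, -0.6, -0.3]
finger_gap: 0.6
gripper_force: 0.0
```

```bash
python3 -c "
from h import *
go(.4433,.1725,.12,-.780)
a=snapshot('top')[170:290,110:290];b=snapshot('scene')[90:210,300:480]
np.save('s.npy',snapshot('scene'))
cv2.imwrite('pics/c4.png',cv2.resize(np.hstack([a,b]),None,fx=2.2,fy=2.2,interpolation=2)[:,:,::-1])
cv2.imwrite('pics/c4.png',cv2.resize(snapshot('scene')[115:175,330:410],None,fx=8,fy=8,interpolation=2)[:,:,::-1])"
```

```text
shift mm [-111.9  132.3   24.4] turn z 0.0003525735871143798 q [ 0.48  0.54  1.71 -0.    0.88  1.26] gap 0.6
```

View pics/c4.png

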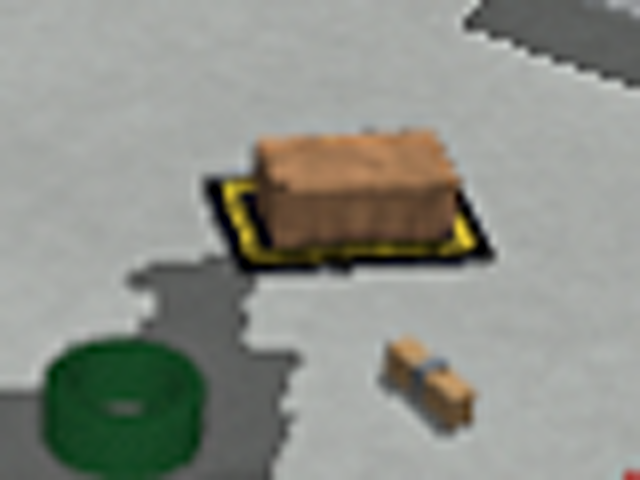

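Call:
{"method": "apply_moves", "body": {
  "plan": [
    [-0.0373,0.0441,0,0,0,0,-1],
    [-0.0373,0.0441,0,0,0,0,-1],
    [-0.0373,0.0441,0.02,0,0,0,-1],
    [0,0,0,0,0,0,-1],
    [0,0,0,0,0,0,-1]
  ]
}}

```text
t: 7.92
tcp_pos: [0.4398, 0.1708, 0.1199]
tool_rot: [0.923, 0.385, -0.001, -0.0]
force: [-0.3, 0.2, 0.8]
finger_gap: 0.999
gripper_force: 0.0
```

```bash
python3 -c "
from h import *
go(.4433,.1725,.007,-.780)
k=blob(snapshot('scene'),50,90,80,20,(345,165),20);m=cv2.boundingRect(k);print(m,onz('scene',[(m[0]+m[2]/2-.5,m[1]+m[3]/2-.5)],.012))
a=snapshot('top')
cv2.imwrite('pics/c5.png',cv2.resize(a[215:275,150:230],None,fx=8,fy=8,interpolation=2)[:,:,::-1])"
```

```text
shift mm [  3.9   1.4 112.9] turn z -0.0010707680034971467 q [0.13 0.51 1.91 0.   0.72 0.91] gap 0.999
(335, 157, 21, 18) [[0.44152841 0.17394113]]
```

View pics/c5.png

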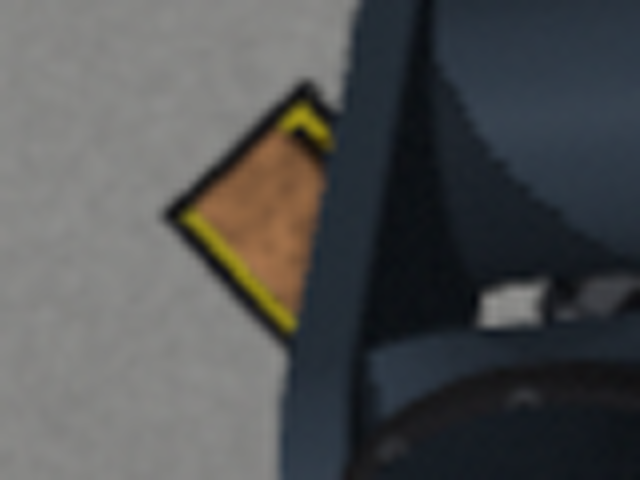

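Call:
{"method": "apply_moves", "body": {
  "plan": [
    [0.004,0.001,0.05,0,0,0,-1],
    [0,0,0.035,0,0,0,-1],
    [0,0,0.02,0,0,0,-1],
    [0,0,0.007,0,0,0,-1],
    [0,0,0,0,0,0,1],
    [0,0,0,0,0,0,1],
    [0,0,0,0,0,0,1],
    [0,0,0,0,0,0,1]
  ],
  "force": 30
}}

```text
t: 9.02
tcp_pos: [0.4444, 0.1735, 0.0101]
tool_rot: [0.923, 0.385, 0.001, 0.0]
force: [-1.6, 3.5, 7.9]
finger_gap: 0.637
gripper_force: 31.8
```

Call:
{"method": "apply_moves", "body": {
  "plan": [
    [0,0,-0.02,0,0,0,1],
    [0,0,-0.05,0,0,0,1],
    [0,0,-0.05,0,0,0,1],
    [0,0,0,0,0,0,1]
  ]
}}

```text
t: 9.52
tcp_pos: [0.4466, 0.1733, 0.1326]
tool_rot: [0.923, 0.385, 0.005, 0.001]
force: [0.2, -0.7, -1.5]
finger_gap: 0.638
gripper_force: 32.1
```

```bash
python3 -c "
from h import *
go(.6345,-.1595,.13,-.780)
im=snapshot('scene')
k=blob(im,3,20,80,40,(330,270),24);r=cv2.boundingRect(k);print(r)
k2=blob(im,50,90,80,20,(330,262),18);r2=cv2.boundingRect(k2);print(r2,onz('scene',[(r2[0]+r2[2]/2-.5,r2[1]+4)],.046))
print(proj('scene',[[.6357,-.1603,.01],[.6357,-.1603,.052]]),proj('top',[[.6357,-.1603,.052]]))
a=snapshot('top')
cv2.imwrite('pics/c6.png',cv2.resize(np.hstack([a[120:270,230:400],im[140:290,270:440]]),None,fx=2.3,fy=2.3,interpolation=2)[:,:,::-1])"
```

```text
shift mm [-104.6  367.6    3.9] turn z 0.00032691761625214255 q [ 0.14  0.49  1.89 -0.    0.75  0.92] gap 0.638
(312, 256, 36, 29)
(326, 253, 8, 18) [[ 0.63701748 -0.16292361]]
[[329.18116788 268.45035012]
 [329.84431085 253.86686249]] [[380.3700013  169.99018145]]
```

View pics/c6.png

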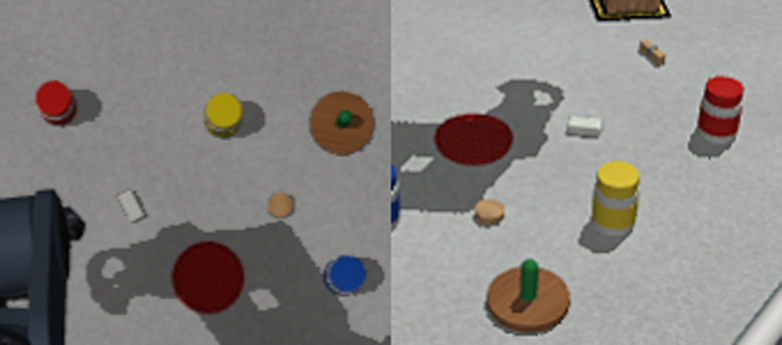

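Call:
{"method": "apply_moves", "body": {
  "plan": [
    [-0.0151,0.0526,0,0,0,0,1],
    [-0.0151,0.0526,0,0,0,0,1],
    [-0.0151,0.0526,0,0,0,0,1],
    [-0.0151,0.0526,0,0,0,0,1],
    [-0.0151,0.0526,0,0,0,0,1],
    [-0.0151,0.0526,0,0,0,0,1],
    [-0.0151,0.0526,0,0,0,0,1],
    [0,0,0.03,0,0,0,1]
  ]
}}

```text
t: 10.62
tcp_pos: [0.6349, -0.1666, 0.0986]
tool_rot: [0.924, 0.383, 0.002, 0.003]
force: [-0.0, 0.7, -0.3]
finger_gap: 0.635
gripper_force: 32.1
```

Call:
{"method": "apply_moves", "body": {
  "plan": [
    [0,0,0.01,0,0,0,1],
    [0,0,0,0,0,0,1],
    [0,0,0,0,0,0,1]
  ]
}}

```text
t: 11.0
tcp_pos: [0.6314, -0.1603, 0.0892]
tool_rot: [0.923, 0.386, 0.0, 0.0]
force: [0.4, 0.5, -0.2]
finger_gap: 0.636
gripper_force: 32.1
```

```bash
python3 -c "
from h import *
go(.6355,-.1605,.0205,-.780)
im=snapshot('scene')
a=snapshot('top')
k=blob(a,3,20,50,60,(190,246));print(cv2.boundingRect(k))
P=onz('top',k.reshape(-1,2),.028).astype('f4')*1000;print('cork',cv2.minAreaRect(P))
k=blob(a,20,35,100,50,(190,246),24);print('outl',cv2.minAreaRect(onz('top',k.reshape(-1,2),.003).astype('f4')*1000))
x=cv2.resize(a[220:272,160:220],(480,416),interpolation=2)
y=cv2.resize(im[200:300,290:365],(312,416),interpolation=2)
cv2.imwrite('pics/c7.png',np.hstack([x,y])[:,:,::-1])"
```

```text
shift mm [ 2.7  3.1 68.7] turn z 0.0012368780289295778 q [-0.42  0.74  1.47  0.    0.93  0.36] gap 0.636
(174, 231, 28, 29)
cork ((428.0273132324219, 343.0874938964844), (70.27040100097656, 38.77439880371094), 47.272315979003906)
outl ((425.48309326171875, 343.1451110839844), (87.31889343261719, 57.38878631591797), 45.42536163330078)
```

View pics/c7.png

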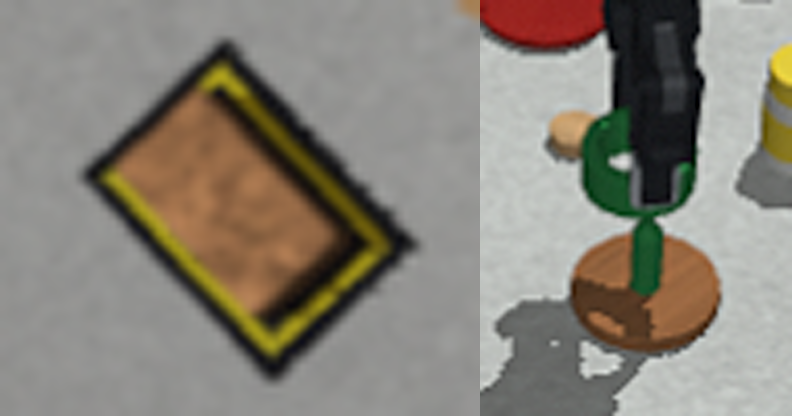

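Call:
{"method": "apply_moves", "body": {
  "plan": [
    [0.003,0.003,0.01,0,0,0,1],
    [0,0,0.015,0,0,0,1],
    [0,0,0.015,0,0,0,1],
    [0,0,0.015,0,0,0,1],
    [0,0,0.01,0,0,0,1],
    [0,0,0.003,0,0,0,1],
    [0,0,0,0,0,0,1]
  ]
}}

```text
t: 11.98
tcp_pos: [0.6357, -0.1611, 0.0209]
tool_rot: [0.923, 0.385, 0.0, 0.0]
force: [-1.0, -1.2, 0.4]
finger_gap: 0.634
gripper_force: 32.1
```

```bash
python3 -c "
from h import *
go(.6355,-.1605,.0205,-.780);print(sense()['force'])"
```

```text
shift mm [ 0.3 -0.6  0.4] turn z 0.0001238103096334875 q [-0.42  0.84  1.48  0.    0.82  0.36] gap 0.634
[-1.03317876 -1.16969559  0.37846616]
```

Call:
{"method": "apply_moves", "body": {
  "plan": [
    [0,0,0,0,0,0,-0.6],
    [0,0,0,0,0,0,-0.6],
    [0,0,0,0,0,0,-0.6],
    [0,0,-0.04,0,0,0,-0.6],
    [0,0,-0.06,0,0,0,-0.6],
    [0,0,0,0,0,0,-0.6]
  ]
}}

```text
t: 12.72
tcp_pos: [0.6395, -0.1626, 0.1267]
tool_rot: [0.923, 0.385, 0.004, 0.004]
force: [-0.4, 0.6, -0.9]
finger_gap: 0.801
gripper_force: 0.0
```

```bash
cat > pots.py <<'E'
from h import *
im=snapshot("scene");tp=snapshot("top")
for n,h,c,ct in(("blue",(105,125,120,30),(263,216),(381,239)),("red",(170,10,120,40),(413,181),(253,162)),("yellow",(20,35,120,40),(368,217),(327,168))):
    k=blob(im,*h,c,13);r=cv2.boundingRect(k); u=r[0]+r[2]/2-.5
    kt=blob(tp,*h,ct,14);(a,b),rad=cv2.minEnclosingCircle(kt)
    print(n,r,"scene",onz("scene",[(u,r[1]+5)],.062)[0].round(4),"top",onz("top",[(a,b)],.06)[0].round(4),rad, "proj of top est",proj("scene",[[*onz("top",[(a,b)],.06)[0],.062]]).round(1))
E
python3 pots.py; python3 -c "
from h import *
go(.454,-.163,.14,-.780)
im=snapshot('scene')
cv2.imwrite('pics/c8.png',cv2.resize(im[180:300,200:400],None,fx=3,fy=3,interpolation=2)[:,:,::-1])"
```

```text
shift mm [-129.2 -127.9  -18.5] turn z 0.0002465275175418391 q [-0.42  0.7   1.44 -0.    1.    0.36] gap 0.801Traceback (most recent call last):
  File "pots.py", line 5, in <module>
    kt=blob(tp,*h,ct,14);(a,b),rad=cv2.minEnclosingCircle(kt)
  File "h.py", line 18, in blob
    k=max(cs,key=cv2.contourArea);return k
ValueError: max() iterable argument is empty
```

View pics/c8.png

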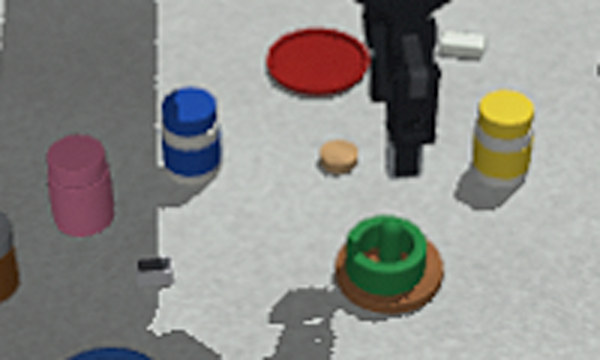

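```bash
python3 -c "
from h import *
print(onz('scene',[(263.3,214),(200+505/3,180+107/3)],.062))
go(.454,-.163,.14,-.780)"
```

```text
[[ 0.4539076  -0.15950366]
 [ 0.63666916 -0.0201506 ]]
shift mm [-128.8 -127.   -19.4] turn z 0.00022376415048963594 q [-0.42  0.7   1.44 -0.    1.    0.36] gap 0.799
```

Call:
{"method": "apply_moves", "body": {
  "plan": [
    [-0.0323,-0.032,-0.01,0,0,0,-0.8],
    [-0.0323,-0.032,-0.005,0,0,0,-0.8],
    [-0.0323,-0.032,0,0,0,0,-0.8],
    [-0.0323,-0.032,0,0,0,0,-0.8],
    [0,0,0,0,0,0,-0.8],
    [0,0,0,0,0,0,-0.8]
  ]
}}

```text
t: 13.62
tcp_pos: [0.4539, -0.1631, 0.1352]
tool_rot: [0.923, 0.385, -0.0, -0.0]
force: [-0.4, -0.4, 0.7]
finger_gap: 0.897
gripper_force: 0.0
```

Call:
{"method": "apply_moves", "body": {
  "plan": [
    [-0.001,-0.001,0.05,0,0,0,-0.8],
    [0,0,0.035,0,0,0,-0.8],
    [0,0,0.02,0,0,0,-0.8],
    [0,0,0.01,0,0,0,-0.8],
    [0,0,0,0,0,0,1],
    [0,0,0,0,0,0,1],
    [0,0,0,0,0,0,1],
    [0,0,0,0,0,0,1]
  ],
  "force": 40
}}

```text
t: 14.62
tcp_pos: [0.4528, -0.1631, 0.0216]
tool_rot: [0.923, 0.385, 0.0, 0.001]
force: [0.1, 0.9, 2.2]
finger_gap: 0.502
gripper_force: 40.9
```

Call:
{"method": "apply_moves", "body": {
  "plan": [
    [0,0,0,0,0,0,1],
    [0,0,-0.02,0,0,0,1],
    [0,0,-0.05,0,0,0,1],
    [0,0,-0.03,0,0,0,1],
    [0,0,0,0,0,0,1]
  ]
}}

```text
t: 15.25
tcp_pos: [0.4535, -0.1636, 0.1228]
tool_rot: [0.923, 0.385, 0.001, 0.002]
force: [0.4, 0.5, -1.3]
finger_gap: 0.503
gripper_force: 41.2
```

```bash
python3 -c "
from h import *
go(.5655,-.3633,.13,-.780)
im=snapshot('scene');a=snapshot('top')
k=blob(im,100,125,120,30,(234,314),30);r=cv2.boundingRect(k);m=cv2.moments(k);print(r,onz('scene',[(m['m10']/m['m00'],m['m01']/m['m00'])],.007))
k=blob(im,170,10,120,30,(306,201),22);r=cv2.boundingRect(k);m=cv2.moments(k);print(r,onz('scene',[(m['m10']/m['m00'],m['m01']/m['m00'])],.007))
cv2.imwrite('pics/c9.png',cv2.resize(np.hstack([im[150:300,200:350],a[160:310,330:480]]),None,fx=2.4,fy=2.4,interpolation=2)[:,:,::-1])"
```

```text
shift mm [-63.2 220.1  -6.1] turn z 0.000254233163144546 q [-0.58  0.51  1.89 -0.    0.73  0.2 ] gap 0.503
(212, 296, 45, 36) [[ 0.56465665 -0.36470369]]
(289, 190, 34, 22) [[ 0.45016218 -0.00789145]]
```

View pics/c9.png

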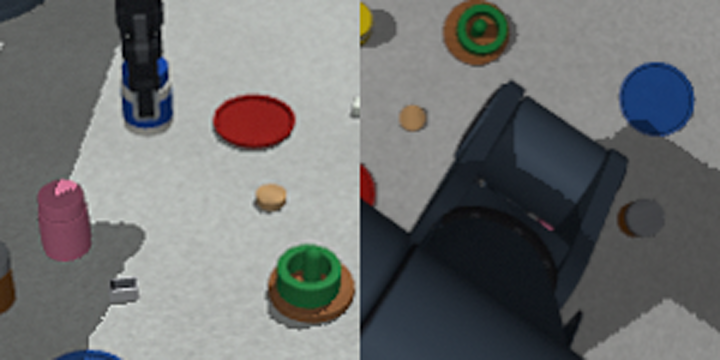

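Call:
{"method": "apply_moves", "body": {
  "plan": [
    [-0.0126,0.0441,0,0,0,0,1],
    [-0.0126,0.0441,0,0,0,0,1],
    [-0.0126,0.0441,0,0,0,0,1],
    [-0.0126,0.0441,0,0,0,0,1],
    [-0.0126,0.0441,0.02,0,0,0,1],
    [0,0,0.02,0,0,0,1],
    [0,0,0,0,0,0,1]
  ]
}}

```text
t: 16.23
tcp_pos: [0.5617, -0.3599, 0.0762]
tool_rot: [0.923, 0.385, -0.002, -0.005]
force: [0.9, 1.4, -1.0]
finger_gap: 0.503
gripper_force: 41.3
```

```bash
python3 -c "
from h import *
go(.565,-.364,.025,-.780)"
```

```text
shift mm [-0.5  5.8 51.2] turn z -0.00020917150665922257 q [-0.74  0.77  1.42  0.    0.95  0.04] gap 0.503
```

Call:
{"method": "apply_moves", "body": {
  "plan": [
    [0,0.003,0.02,0,0,0,1],
    [0,0,0.015,0,0,0,1],
    [0,0,0,0,0,0,1],
    [0,0,0,0,0,0,1]
  ]
}}

```text
t: 16.73
tcp_pos: [0.5671, -0.3648, 0.0462]
tool_rot: [0.923, 0.385, 0.0, 0.0]
force: [-0.5, 0.1, -0.8]
finger_gap: 0.502
gripper_force: 41.3
```

```bash
python3 -c "
from h import *
go(.565,-.364,.025,-.780)"
```

```text
shift mm [-1.  -2.1 21.2] turn z 0.0004944793589682916 q [-0.74  0.82  1.42 -0.    0.9   0.04] gap 0.502
```

Call:
{"method": "apply_moves", "body": {
  "plan": [
    [-0.001,-0.002,0.01,0,0,0,1],
    [0,0,0.008,0,0,0,1],
    [0,0,0.003,0,0,0,1],
    [0,0,0,0,0,0,1],
    [0,0,0,0,0,0,1]
  ]
}}

```text
t: 17.35
tcp_pos: [0.5649, -0.3643, 0.0248]
tool_rot: [0.923, 0.385, 0.0, 0.0]
force: [0.9, -0.6, -0.6]
finger_gap: 0.502
gripper_force: 41.3
```

Call:
{"method": "apply_moves", "body": {
  "plan": [
    [0,0,0,0,0,0,-0.6],
    [0,0,0,0,0,0,-0.6],
    [0,0,0,0,0,0,-0.6],
    [0,0,-0.02,0,0,0,-0.6],
    [0,0,-0.05,0,0,0,-0.6],
    [0,0,-0.05,0,0,0,-0.6],
    [0,0,-0.02,0,0,0,-0.6],
    [0,0,0,0,0,0,-0.6]
  ]
}}

```text
t: 18.35
tcp_pos: [0.5662, -0.3653, 0.1688]
tool_rot: [0.923, 0.385, 0.001, 0.003]
force: [-0.9, 0.3, -0.9]
finger_gap: 0.798
gripper_force: 0.0
```

```bash
python3 -c "
from h import *
go(.6473,.1757,.16,-.780)
im=snapshot('scene');a=snapshot('top')
print(onz('top',[(254,163)],.06))
k=blob(im,170,10,120,40,(413,181),13);r=cv2.boundingRect(k);print(r,onz('scene',[(r[0]+r[2]/2-.5,r[1]+4),(r[0]+r[2]/2-.5,r[1]+5)],.062))
cv2.imwrite('pics/d1.png',cv2.resize(np.hstack([im[165:345,180:300],im[165:345,350:470]]),None,fx=3,fy=3,interpolation=2)[:,:,::-1])"
```

```text
shift mm [ 441.7 -322.7    6.7] turn z 0.0002907529232907269 q [-0.74  0.66  1.36 -0.    1.11  0.04] gap 0.798
[[0.64465397 0.17294295]]
(407, 173, 16, 14) [[0.64489962 0.17715377]
 [0.64696255 0.17332012]]
```

View pics/d1.png

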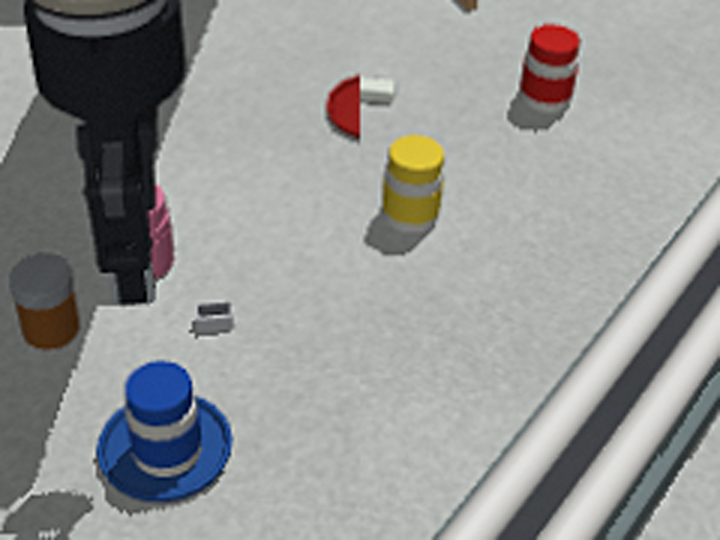

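Call:
{"method": "apply_moves", "body": {
  "plan": [
    [0.0491,-0.0359,0,0,0,0,-0.8],
    [0.0491,-0.0359,0,0,0,0,-0.8],
    [0.0491,-0.0359,0,0,0,0,-0.8],
    [0.0491,-0.0359,0,0,0,0,-0.8],
    [0.0491,-0.0359,0,0,0,0,-0.8],
    [0.0491,-0.0359,0,0,0,0,-0.8],
    [0.0491,-0.0359,0,0,0,0,-0.8],
    [0.0491,-0.0359,0,0,0,0,-0.8]
  ]
}}

```text
t: 19.45
tcp_pos: [0.6357, 0.119, 0.1629]
tool_rot: [0.923, 0.385, -0.002, -0.001]
force: [-0.6, -0.2, 0.2]
finger_gap: 0.898
gripper_force: 0.0
```

Call:
{"method": "apply_moves", "body": {
  "plan": [
    [0.0491,-0.0359,0,0,0,0,-0.8],
    [0,0,0.03,0,0,0,-0.8],
    [0,0,0,0,0,0,-0.8],
    [0,0,0,0,0,0,-0.8]
  ]
}}

```text
t: 19.95
tcp_pos: [0.6455, 0.1765, 0.1343]
tool_rot: [0.923, 0.385, -0.001, -0.0]
force: [0.2, 1.1, 0.0]
finger_gap: 0.898
gripper_force: 0.0
```

```bash
python3 -c "
from h import *
go(.646,.175,.018,-.780)
a=snapshot('top')
k=blob(a,100,125,120,20,(453,200),30);r=cv2.boundingRect(k);print('saucer',r)
p=proj('top',[[.565,-.364,.065]]);print('pot cap expected at',p)
m=cv2.GaussianBlur(a,(3,3),0)[185:215,435:475]
cv2.imwrite('pics/blue.png',m)
"
```

```text
shift mm [ -0.5   1.6 116.3] turn z -0.0006986419820571577 q [ 0.1   0.7   1.39 -0.    1.05  0.88] gap 0.898
saucer (438, 186, 31, 30)
pot cap expected at [[458.97097608 197.66914063]]
```

Grip the red pot.

Call:
{"method": "apply_moves", "body": {
  "plan": [
    [0,0.001,0.05,0,0,0,-0.8],
    [0,0,0.035,0,0,0,-0.8],
    [0,0,0.02,0,0,0,-0.8],
    [0,0,0.009,0,0,0,-0.8],
    [0,0,0,0,0,0,1],
    [0,0,0,0,0,0,1],
    [0,0,0,0,0,0,1],
    [0,0,0,0,0,0,1]
  ],
  "force": 40
}}

```text
t: 21.0
tcp_pos: [0.6478, 0.1768, 0.0226]
tool_rot: [0.923, 0.385, 0.002, 0.0]
force: [-0.5, 0.5, 6.2]
finger_gap: 0.505
gripper_force: 41.5
```

Call:
{"method": "apply_moves", "body": {
  "plan": [
    [0,0,0,0,0,0,1],
    [0,0,-0.02,0,0,0,1],
    [0,0,-0.05,0,0,0,1],
    [0,0,-0.05,0,0,0,1],
    [0,0,0,0,0,0,1]
  ]
}}

```text
t: 21.62
tcp_pos: [0.65, 0.177, 0.1471]
tool_rot: [0.923, 0.385, 0.005, 0.002]
force: [0.1, 0.0, -1.3]
finger_gap: 0.503
gripper_force: 41.0
```

```bash
python3 -c "
from h import *
go(.450,-.0067,.14,-.780)
im=snapshot('scene')
k=blob(im,170,10,120,40,proj('scene',[sense()['tcp_pos']])[0],40);print('red blob near gripper',cv2.boundingRect(k),proj('scene',[sense()['tcp_pos']]))"
```

```text
shift mm [-271.3  -13.1    4.6] turn z 0.00041519576286108695 q [ 0.1   0.68  1.38 -0.    1.06  0.88] gap 0.503
red blob near gripper (411, 145, 19, 13) [[420.30015738 148.88810882]]
```

Call:
{"method": "apply_moves", "body": {
  "plan": [
    [-0.054,-0.0026,0,0,0,0,1],
    [-0.054,-0.0026,0,0,0,0,1],
    [-0.054,-0.0026,0,0,0,0,1],
    [-0.054,-0.0026,0,0,0,0,1],
    [-0.054,-0.0026,0.02,0,0,0,1],
    [0,0,0.04,0,0,0,1],
    [0,0,0.03,0,0,0,1],
    [0,0,0,0,0,0,1]
  ]
}}

```text
t: 22.68
tcp_pos: [0.4448, -0.0058, 0.0488]
tool_rot: [0.923, 0.385, -0.003, -0.002]
force: [0.4, 0.7, 0.3]
finger_gap: 0.501
gripper_force: 41.2
```

Call:
{"method": "apply_moves", "body": {
  "plan": [
    [0,0,0,0,0,0,1],
    [0,0,0,0,0,0,1]
  ]
}}

```text
t: 22.92
tcp_pos: [0.448, -0.0062, 0.0518]
tool_rot: [0.923, 0.386, 0.001, 0.001]
force: [-0.7, -0.5, -0.7]
finger_gap: 0.5
gripper_force: 41.2
```

```bash
python3 -c "
from h import *
go(.450,-.0067,.026,-.780)"
```

```text
shift mm [ 1.   1.7 25.8] turn z 0.0007505746847276118 q [-0.26  0.63  2.01 -0.    0.49  0.52] gap 0.5
```

Call:
{"method": "apply_moves", "body": {
  "plan": [
    [0.001,0.001,0.012,0,0,0,1],
    [0,0,0.009,0,0,0,1],
    [0,0,0.004,0,0,0,1],
    [0,0,0.001,0,0,0,1],
    [0,0,0,0,0,0,1],
    [0,0,0,0,0,0,1]
  ]
}}

```text
t: 23.68
tcp_pos: [0.4484, -0.0062, 0.0255]
tool_rot: [0.923, 0.385, -0.0, -0.0]
force: [-2.1, -0.9, 9.6]
finger_gap: 0.498
gripper_force: 42.3
```

```bash
python3 -c "
from h import *
go(.450,-.0067,.0255,-.780);print(sense()['force'])"
```

```text
shift mm [0.7 1.5 0. ] turn z 0.0003287338091428893 q [-0.26  0.69  2.02 -0.    0.43  0.52] gap 0.498
[-2.056926   -0.91272175  9.55727139]
```

Touching down at 9.6 N; release and rise, then retreat from the top view to check everything.

Call:
{"method": "apply_moves", "body": {
  "plan": [
    [0,0,0,0,0,0,-0.6],
    [0,0,0,0,0,0,-0.6],
    [0,0,0,0,0,0,-0.6],
    [0,0,-0.02,0,0,0,-0.6],
    [0,0,-0.05,0,0,0,-0.6],
    [0,0,-0.05,0,0,0,-0.6],
    [0,0,-0.02,0,0,0,-0.6],
    [0,0,0,0,0,0,-0.6]
  ]
}}

```text
t: 24.68
tcp_pos: [0.4498, -0.0065, 0.1662]
tool_rot: [0.923, 0.385, 0.002, 0.001]
force: [-1.1, -0.1, -0.9]
finger_gap: 0.801
gripper_force: 0.0
```

```bash
cat > cork.py <<'E'
from h import *
a=np.mean([snapshot('top').astype(float) for _ in range(4)],axis=0).astype('u1')
k=blob(a,3,19,50,60,(190,246))
P=onz('top',k.reshape(-1,2),.028).astype('f4')*1000;r=cv2.minAreaRect(P)
m=cv2.moments(k);print('cork',r,onz('top',[(m['m10']/m['m00'],m['m01']/m['m00'])],.028))
# mat outer silhouette: everything not bench grey
g=cv2.cvtColor(a,cv2.COLOR_RGB2HSV);w=np.zeros((400,640),'u1');w[222:270,162:220]=1
mk=(((g[:,:,2]<60)|(g[:,:,1]>70))&(w>0)).astype('u1')
cs,_=cv2.findContours(mk,0,1);k=max(cs,key=cv2.contourArea)
print('mat',cv2.minAreaRect(onz('top',k.reshape(-1,2),.003).astype('f4')*1000))
# long edges of the cork in the scene view and the mat angle
im=np.mean([snapshot('scene').astype(float) for _ in range(4)],axis=0).astype('u1')
k=blob(im,3,19,50,100,(374,138),18)
print('scene cork box',cv2.boundingRect(k))
x=cv2.resize(a[220:272,160:220],(480,416),interpolation=2);y=cv2.resize(im[120:160,345:375+20],(312,250),interpolation=2)
z=np.zeros((416,312,3),'u1');z[:250]=y
cv2.imwrite('pics/last.png',np.hstack([x,z])[:,:,::-1])
E
python3 cork.py; python3 -c "
from h import *
go(.426,.343,.16,-.79)"
```

```text
cork ((428.0303955078125, 343.0843200683594), (70.26909637451172, 38.76474380493164), 47.27084732055664) [[0.42750519 0.34316518]]
mat ((426.0378723144531, 342.0501403808594), (95.71977996826172, 65.0654525756836), 45.28908157348633)
scene cork box (362, 131, 26, 14)
shift mm [ 232.6 -261.4    4.2] turn z 0.010108598958758819 q [-0.26  0.41  1.93  0.    0.81  0.52] gap 0.805
```

```bash
python3 - <<'E'
from h import *
im=snapshot('scene')
def ext(cx,cy,deg,hx,hy,zs):
    a=np.radians(deg);u=np.array([np.cos(a),np.sin(a)]);v=np.array([-u[1],u[0]])
    p=proj('scene',[[*(np.array([cx,cy])+s*hx*u+t*hy*v),z] for s in(1,-1) for t in(1,-1) for z in zs])
    return p.min(0).round(1),p.max(0).round(1)
print('cork exp',ext(.4275,.3432,45.3,.035,.02,(.003,.028)))
print('centred',ext(.4257,.3427,45.3,.035,.02,(.003,.028)))
print('mat exp',ext(.4257,.3427,45.3,.048,.033,(.003,)))
g=cv2.cvtColor(im,cv2.COLOR_RGB2HSV);w=np.zeros((400,640),'u1');w[128:155,350:398]=1
mk=(((g[:,:,2]<60)|(g[:,:,1]>70))&(w>0)).astype('u1')
k=max(cv2.findContours(mk,0,1)[0],key=cv2.contourArea);print('mat+cork seen',cv2.boundingRect(k))
k=blob(im,3,19,50,40,(374,138),18);print('cork seen',cv2.boundingRect(k))
k=blob(im,20,35,100,50,(373,142),22);print('yellow seen',cv2.boundingRect(k))
print('outline exp',ext(.4257,.3427,45.3,.043,.028,(.003,)))
E
```

```text
cork exp (array([360.7, 130.7]), array([387.6, 146. ]))
centred (array([360.1, 130.6]), array([387. , 145.9]))
mat exp (array([355. , 135.5]), array([391.5, 148.5]))
mat+cork seen (356, 131, 35, 18)
cork seen (362, 131, 26, 15)
yellow seen (358, 137, 8, 11)
outline exp (array([357. , 136.4]), array([389.4, 147.5]))
```

View pics/last.png

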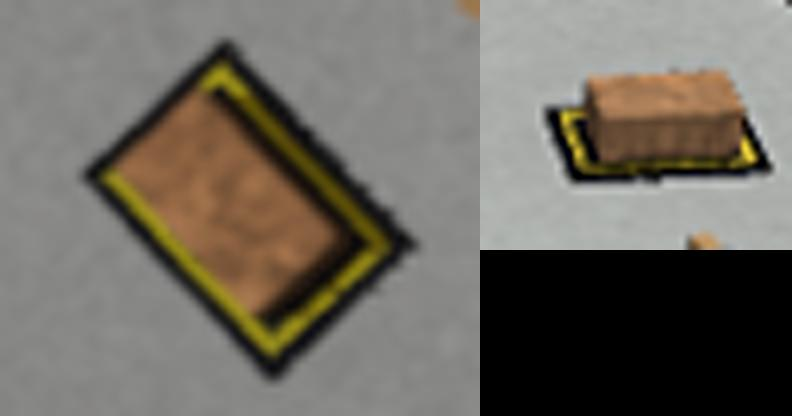

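```bash
python3 -c "
from h import *
go(.425,.3435,.12,-.782)"
```

```text
shift mm [ 232.2 -262.5   44.4] turn z 0.0021412641480460515 q [-0.26  0.41  1.93 -0.    0.81  0.52] gap 0.798
```

Call:
{"method": "apply_moves", "body": {
  "plan": [
    [0.0388,-0.0437,0,0,0,0,-0.4],
    [0.0388,-0.0437,0,0,0,0,-0.4],
    [0.0388,-0.0437,0,0,0,0,-0.4],
    [0.0388,-0.0437,0,0,0,0,-0.4],
    [0.0388,-0.0437,0,0,0,0,-0.4],
    [0.0388,-0.0437,0.02,0,0,0,-0.4],
    [0,0,0.03,0,0,0,-0.4],
    [0,0,0,0,0,0,-0.4]
  ]
}}

```text
t: 26.12
tcp_pos: [0.4238, 0.3433, 0.1126]
tool_rot: [0.922, 0.386, -0.003, 0.0]
force: [-0.5, 0.1, -0.4]
finger_gap: 0.702
gripper_force: 0.0
```

Call:
{"method": "apply_moves", "body": {
  "plan": [
    [0,0,0,0,0,0,-0.4],
    [0,0,0,0,0,0,-0.4],
    [0,0,0,0,0,0,-0.4]
  ]
}}

```text
t: 26.5
tcp_pos: [0.4269, 0.3433, 0.1159]
tool_rot: [0.923, 0.385, 0.001, -0.0]
force: [0.5, 0.7, -0.0]
finger_gap: 0.7
gripper_force: 0.0
```

```bash
python3 -c "
from h import *
go(.425,.3435,.011,-.782)"
```

```text
shift mm [ -1.4  -1.5 104.9] turn z 0.0009539635884372455 q [0.47 0.59 1.73 0.   0.82 1.25] gap 0.7
```

Call:
{"method": "apply_moves", "body": {
  "plan": [
    [0,-0.001,0.045,0,0,0,-0.4],
    [0,0,0.03,0,0,0,-0.4],
    [0,0,0.02,0,0,0,-0.4],
    [0,0,0.009,0,0,0,-0.4],
    [0,0,0,0,0,0,-0.4],
    [0,0,0,0,0,0,1],
    [0,0,0,0,0,0,1],
    [0,0,0,0,0,0,1]
  ],
  "force": 30
}}

```text
t: 27.5
tcp_pos: [0.4261, 0.3447, 0.012]
tool_rot: [0.923, 0.385, 0.001, -0.0]
force: [0.1, -1.1, 7.0]
finger_gap: 0.456
gripper_force: 32.4
```

Call:
{"method": "apply_moves", "body": {
  "plan": [
    [0,0,0,0,0,0,1],
    [0,0,-0.004,0,0,0,1],
    [-0.0023,0,0,0,0,0,1],
    [0,0,0,0,0,0,1],
    [0,0,0.003,0,0,0,1],
    [0,0,0,0,0,0,1],
    [0,0,0,0,0,0,1]
  ]
}}

```text
t: 28.38
tcp_pos: [0.4237, 0.3427, 0.0121]
tool_rot: [0.923, 0.385, -0.0, 0.0]
force: [-1.0, -0.8, 4.6]
finger_gap: 0.457
gripper_force: 32.2
```

Release, rise and retreat toward the red saucer's far side so the top camera sees the mat.

Call:
{"method": "apply_moves", "body": {
  "plan": [
    [0,0,0,0,0,0,-0.2],
    [0,0,0,0,0,0,-0.2],
    [0,0,-0.03,0,0,0,-0.2],
    [0,0,-0.05,0,0,0,-0.2],
    [0,0,-0.06,0,0,0,-0.2],
    [0,0,-0.04,0,0,0,-0.2]
  ]
}}

```text
t: 29.12
tcp_pos: [0.4243, 0.343, 0.1944]
tool_rot: [0.923, 0.385, 0.001, -0.0]
force: [-0.1, 0.6, 0.5]
finger_gap: 0.603
gripper_force: 0.0
```

Call:
{"method": "apply_moves", "body": {
  "plan": [
    [0,0.06,0,0,0,0,-0.2],
    [0,0.06,0,0,0,0,-0.2],
    [0,0.06,0,0,0,0,-0.2],
    [-0.05,0.03,0,0,0,0,-0.2],
    [-0.05,0.03,0,0,0,0,-0.2],
    [0,0,0,0,0,0,-0.2]
  ]
}}

```text
t: 29.88
tcp_pos: [0.5229, 0.0994, 0.1914]
tool_rot: [0.924, 0.383, -0.001, -0.0]
force: [0.6, 1.2, 0.1]
finger_gap: 0.604
gripper_force: 0.0
```

```bash
python3 cork.py; python3 - <<'E'
from h import *
a=snapshot('top');im=snapshot('scene')
for nm,h,c,r,e in(("red pot",(170,10,120,60),(320,235),26,(.450,-.0067,.065)),("blue",(100,125,120,30),(455,199),26,(.565,-.364,.065))):
    print(nm,cv2.boundingRect(blob(a,*h,c,r)),'cap exp',proj('top',[e]).round(1))
# bright cap in the scene view: upper edge row/col of red/blue blobs
for nm,h,c,r,e in(("red pot",(170,10,120,40),(306,190),34,(.450,-.0067)),("blue",(100,125,120,30),(235,300),40,(.565,-.364))):
    print(nm,cv2.boundingRect(blob(im,*h,c,r)),'cap/foot exp',proj('scene',[[*e,.065],[*e,.003]]).round(1).tolist())
for c,h in(((413,249),(150,178,50,60)),((327,168),(20,35,120,60))):
    print(cen(blob(a,*h,c)))
E
```

```text
cork ((424.8408203125, 340.7283630371094), (69.61759948730469, 39.005699157714844), 44.99427032470703) [[0.42461122 0.34044914]]
mat ((426.31341552734375, 342.32843017578125), (94.93660736083984, 65.0654525756836), 45.28908157348633)
scene cork box (361, 131, 25, 14)
red pot (305, 225, 31, 31) cap exp [[320.6 238.5]]
blue (438, 186, 31, 30) cap exp [[459.  197.7]]
red pot (289, 191, 34, 21) cap/foot exp [[305.7, 180.7], [305.6, 201.2]]
blue (212, 285, 45, 47) cap/foot exp [[231.7, 293.0], [235.0, 314.8]]
[413.5 249.5]
[326.5 168. ]
```

```bash
python3 - <<'E'
from h import *
im=snapshot('scene');a=snapshot('top')
k=blob(im,170,10,120,40,(306,178),12);r=cv2.boundingRect(k);print('red cap scene',r,onz('scene',[(r[0]+r[2]/2-.5,r[1]+4)],.065))
print(im[170:210:3,306].tolist())
go(.4237,.3427,.12,-.782)
E
```

```text
red cap scene (297, 177, 17, 13) [[ 0.4494985  -0.00866896]]
[[170, 174, 171], [172, 176, 172], [175, 105, 101], [178, 35, 32], [177, 33, 29], [154, 30, 27], [105, 14, 14], [111, 107, 103], [114, 99, 95], [105, 17, 16], [105, 17, 17], [110, 93, 90], [95, 80, 76], [117, 27, 23]]
shift mm [  99.8 -239.6   71.9] turn z 0.0031771251330410255 q [-0.01  0.46  1.7   0.    0.98  0.76] gap 0.601
```

Call:
{"method": "apply_moves", "body": {
  "plan": [
    [0.0249,-0.0599,0,0,0,0,-0.4],
    [0.0249,-0.0599,0,0,0,0,-0.4],
    [0.0249,-0.0599,0,0,0,0,-0.4],
    [0.0249,-0.0599,0.02,0,0,0,-0.4],
    [0,0,0.05,0,0,0,-0.4],
    [0,0,0,0,0,0,-0.4],
    [0,0,0,0,0,0,-0.4],
    [0,0,0,0,0,0,-0.4]
  ]
}}

```text
t: 31.48
tcp_pos: [0.4302, 0.3307, 0.1253]
tool_rot: [0.923, 0.385, 0.002, -0.0]
force: [-0.1, -0.6, -0.1]
finger_gap: 0.706
gripper_force: 0.0
```

```bash
python3 -c "
from h import *
go(.4237,.3427,.012,-.782)"
```

```text
shift mm [  3.5 -13.2 113.3] turn z 0.0006689477964907375 q [ 0.45  0.57  1.74 -0.    0.83  1.23] gap 0.706
```

Call:
{"method": "apply_moves", "body": {
  "plan": [
    [0.0035,-0.013,0.03,0,0,0,-0.4],
    [0,0,0.035,0,0,0,-0.4],
    [0,0,0,0,0,0,-0.4],
    [0,0,0,0,0,0,-0.4],
    [0,0,0,0,0,0,-0.4]
  ]
}}

```text
t: 32.1
tcp_pos: [0.423, 0.3428, 0.0602]
tool_rot: [0.923, 0.385, 0.002, -0.0]
force: [-0.4, -0.2, -0.3]
finger_gap: 0.706
gripper_force: 0.0
```

```bash
python3 -c "
from h import *
go(.4237,.3427,.012,-.782)"
```

```text
shift mm [ 0.2  0.5 48.2] turn z 0.001705176413480558 q [ 0.48  0.68  1.77 -0.    0.69  1.26] gap 0.706
```

Call:
{"method": "apply_moves", "body": {
  "plan": [
    [0,0,0.025,0,0,0,-0.4],
    [0,0,0.016,0,0,0,-0.4],
    [0,0,0.006,0,0,0,-0.4],
    [0,0,0,0,0,0,-0.4],
    [0,0,0,0,0,0,1],
    [0,0,0,0,0,0,1],
    [0,0,0,0,0,0,1],
    [0,0,0,0,0,0,1]
  ]
}}

```text
t: 33.1
tcp_pos: [0.4222, 0.3427, 0.0122]
tool_rot: [0.923, 0.385, 0.001, -0.0]
force: [0.2, -0.5, 6.0]
finger_gap: 0.466
gripper_force: 32.3
```

Call:
{"method": "apply_moves", "body": {
  "plan": [
    [0,0,-0.003,0,0,0,1],
    [0.0016,0,0,0,0,0,1],
    [0,0,0,0,0,0,1],
    [0,0,0.003,0,0,0,1],
    [0,0,0,0,0,0,1],
    [0,0,0,0,0,0,1]
  ]
}}

```text
t: 33.85
tcp_pos: [0.4229, 0.3437, 0.0122]
tool_rot: [0.923, 0.385, 0.0, -0.0]
force: [-0.9, -0.1, 6.6]
finger_gap: 0.459
gripper_force: 32.5
```

Call:
{"method": "apply_moves", "body": {
  "plan": [
    [0,0,0,0,0,0,-0.2],
    [0,0,0,0,0,0,-0.2],
    [0,0,-0.03,0,0,0,-0.2],
    [0,0,-0.05,0,0,0,-0.2],
    [0,0,-0.06,0,0,0,-0.2],
    [0,0,-0.04,0,0,0,-0.2]
  ]
}}

```text
t: 34.6
tcp_pos: [0.4233, 0.3439, 0.1939]
tool_rot: [0.923, 0.385, 0.001, -0.0]
force: [0.8, 0.3, -0.7]
finger_gap: 0.601
gripper_force: 0.0
```

Call:
{"method": "apply_moves", "body": {
  "plan": [
    [0,0.06,0,0,0,0,-0.2],
    [0,0.06,0,0,0,0,-0.2],
    [0,0.06,0,0,0,0,-0.2],
    [-0.05,0.03,0,0,0,0,-0.2],
    [-0.05,0.03,0,0,0,0,-0.2],
    [0,0,0,0,0,0,-0.2]
  ]
}}

```text
t: 35.35
tcp_pos: [0.5219, 0.1004, 0.1909]
tool_rot: [0.924, 0.383, -0.001, -0.0]
force: [0.7, 1.5, -0.1]
finger_gap: 0.601
gripper_force: 0.0
```

```bash
python3 cork.py
```

```text
cork ((425.388916015625, 342.9402160644531), (70.23982238769531, 38.75320053100586), 47.27177047729492) [[0.42465624 0.34250026]]
mat ((426.31341552734375, 342.32843017578125), (94.93660736083984, 65.0654525756836), 45.28908157348633)
scene cork box (361, 131, 25, 14)
```

```bash
python3 -c "
from station import *
print(sign_off())"
```

```text
the job is handed in; nothing more can be done
None
```

The job is handed in after about 35 s of arm time: both pots stand in their saucers, the tape roll is over its peg, and the cork block lies in the outline, about 1 mm off centre and square with it as far as the cameras can tell. I did not touch the yellow pot or the bead jar.

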